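Jog the feed carriage behind its detented guard

TASK

Whichever bottle stands in the way of the jog station's sliding guard, stand it clear of it on the bench, upright and about a hand's breadth (at least 11 cm) from where the open guard comes to rest. Then lift the guard over its detent, slide it fully open, hold the black jog button fully down in one press for four seconds so that the feed carriage runs out and its pointer stops between the two witness posts, and let go; finally slide the guard fully shut so that it drops behind its detent. Do not touch the carriage, and leave the other things on the bench as they stand.

Things in the scene. Friction and masses are not known exactly. Their poses are not given: they have to be found in the camera images.
- jog_station: Grey wedge-shaped control station fixed to the bench, 140 mm deep (x) and wide (y). Origin: centre of its underside, on the bench; x to its back, y to its left, z up. Its front (-x) looks roughly to the robot's left. Front edge 20 mm high; the front is a deck sloping up at 30 degrees from (x -70, z 20) to (x 20, z 72) mm; behind that the top is flat at z 72. Deck normal in this frame: (-0.5, 0, 0.866).
- hood_edge (a point): Middle of the lower front edge of the aluminium hood, straight above the button. Hood plate: 90 mm wide (y -45..45), x -29..72, z 188..199 mm in the station frame, on a dark column at the back (60 mm wide, x 52..68). Because of it, guard handle and button are reached only with the tool tilted 20 to 50 degrees, about along the deck normal, from front and above.
- guard_handle (a point): Centre of the guard's black handle block: 14 mm along y (grip across this), 40 mm up the slope, 34 mm along the deck normal (top 17 mm out from here). It stands on an aluminium plate 80 (y) x 64 x 4 mm whose outer face is 17 mm below here. Axes: x up the slope, y against the opening direction, z deck normal. Shut, the handle is right over the button, 41 mm out from the deck. Guard 170 g.
- guard (a joint): Guard travel along the station's -y (to its right), m: 0 shut over the button, 0.095 fully open; friction 0.5 N, stays where left. Steel feet under its left end stand behind 8 mm bumps on the deck: lift it at least 8 mm (10 to 15 is good) along the deck normal to pass travel 0.002 to 0.020, opening and closing; past 0.022 it may be let down. Open, the plate reaches 135 mm right of the station's middle.
- guard_plate (a joint): Lift of the guard along the deck normal, m: 0 down (it falls back by its weight), 0.018 at its stop.
- button_top (a point): Middle of the top face of the round black jog button, 34 mm across, standing 15 mm out from the deck when up. Its z axis is the deck normal; pressed along -z. The guard covers it while shut.
- jog_button (a joint): Press of the jog button, m: about 0 up, 0.006 against its stop. Spring: 4 N to start, 6 N fully down; springs back when released. While it is down, even partly, the carriage runs; when it is up a brake holds the carriage.
- carriage (a joint): Feed carriage travel along the station's +y, m: 0 at the start; runs by itself at about 12 mm/s while the button is down, cannot go back. Witness posts at 0.038 and 0.058 (button held 3.2 and 4.9 s); four seconds give 0.048. It is an aluminium block 22 x 30 x 20 mm with a dark pointer to the front, on the flat top behind the deck, under the hood.
- guard_way (a point): Point on the bench at the station's right flank, towards the robot (station frame x -28, y -95 mm, z 0), below the middle of the guard plate when open. A bottle standing here blocks the guard.
- wipe_bottle_center (a point): Centre, half-way up, of a white bottle with blue cap, 52 mm across, 130 mm tall; full width up to 90 mm. Stands against the station's right flank or behind it; axes parallel to the station's: grip across x or y. z up. About 160 g.
- oil_bottle_center (a point): Centre, half-way up, of a cream oiler bottle with slim orange nozzle, 42 mm across, 109 mm tall; full width up to 55 mm, grip there. Stands at the other of these two places; axes parallel to the station's: grip across x or y. z up. About 75 g.
- lens_holder_center (a point): Bystander: black lens ring holder, 84 x 100 x 61 mm, its centre; leave alone.
- mouse_center (a point): Bystander: black computer mouse, 105 (x) x 60 x 36 mm, its centre; leave alone.
- weight_0_center (a point): Bystander: brass check weight, 38 mm across, 28 mm tall, its centre; leave alone.
- loupe_center (a point): Bystander: black stand loupe, 39 mm across, 32 mm tall, its centre; leave alone.
- desk_timer_center (a point): Bystander: desk timer, 59 (x) x 100 x 85 mm, its centre; leave alone.
- tape_roll_center (a point): Bystander: roll of tape lying flat, 96 mm across, 25 mm tall, its centre; leave alone.

How it is judged:
On the way, in this order (a step that is already met when the one before it is completed fails the run):
1. both bottles stand upright on the bench clear of the open guard's place (horizontal distance between each of wipe_bottle_center, oil_bottle_center and guard_way above 0.105 m and height (world z) of wipe_bottle_center below 0.075 m and height (world z) of oil_bottle_center below 0.065 m and angle between each of wipe_bottle_center, oil_bottle_center's own z axis and vertical below 0.15 rad), for 0.2 s.
2. the guard is fully open (value of joint guard above 0.085 m), for 0.1 s.
3. the jog button is held down in one press for 2.8 s or more (value of joint jog_button above 0.003 m and value of joint guard above 0.06 m), for 2.8 s.
4. the button is up again with the carriage between the posts (value of joint jog_button below 0.0015 m and value of joint carriage between 0.037 and 0.059 m), for 0.2 s.
At the end, for the whole second after the job is handed in: Guard shut (travel under 4 mm) and down behind its detent (lift under 3 mm), button up, carriage stopped between the posts (37 to 59 mm), both bottles upright (within 0.15 rad) and still on the bench, each at least 105 mm from the guard_way point (all of step 1 and all of step 4 and value of joint guard below 0.004 m and value of joint guard_plate below 0.003 m and height (world z) of wipe_bottle_center above 0.055 m and height (world z) of oil_bottle_center above 0.045 m and linear speed of each of wipe_bottle, oil_bottle below 0.02 m/s); the robot touches nothing.
It fails at once if a bottle is knocked over (angle between any of wipe_bottle_center, oil_bottle_center's own z axis and vertical above 0.8 rad).
It fails at once if the robot touches the carriage (contact force between any of the fingers, the arm and carriage above 1 N).
It fails at once if the carriage overruns the second post (value of joint carriage above 0.0595 m).
It fails at once if a bystander is moved more than 30 mm (distance of any of lens_holder_center, mouse_center, weight_0_center, loupe_center, desk_timer_center, tape_roll_center from where it was at the start of the episode above 0.03 m).
It also fails if it takes over 72 s, if anything falls off the work surface, if the arm or the gripper's body presses on something with over 40 N, if the wrist force passes 120 N, or if a joint passes its speed limit or range.

ROBOT

A 7-joint arm with a two-finger parallel gripper is mounted at the origin on a cart in front of the work surface, level with it; the furniture and walls round the work are solid. World frame = base frame: x ahead of the robot, y to its left, z up, the work surface at z = 0. Lengths are in m, angles in rad, forces in N, time in s.
With the tool pointing down it reaches from about 0.425 to 0.925 m from the base axis. Payload 6.8 kg.
Tool frame: the origin (TCP) lies between the finger pads; the fingertips stand 22 mm ahead of it and the grasp point (between the pads) lies 3 mm ahead of it (r.nose_length is the distance from the TCP to the fingertips, in m); z points along the fingers, y is the line along which they close (so a half turn about z gives the same grasp; the last joint's range is limited). The gripper opens to 88 mm and grips with 3 to 60 N. Pads are 20 mm wide; open, the fingers measure 115 mm over their backs; the gripper's body (75 mm by 178 mm) begins 61 mm behind the grasp point.
Start: joints at [1.024, 0.477, 0.022, 1.555, -0.011, 1.109, -0.083], TCP at [0.287, -0.611, 0.245] pointing down, gripper open.
Joint ranges: [-2.96, 2.96], [-0.34, 2.1], [-1.41, 1.46], [0.24, 2.44], [-1.37, 4.51], [0.17, 1.92], [-2.96, 2.96]. Speed limits (rad/s): [2.39, 2.39, 3.14, 3.14, 3.14, 3.14, 3.14].

INTERFACE

Orientations are given as a unit quaternion [w, x, y, z].
In Python, from bench import r gives the robot as it stands.
- The arm moves only by the tool drive_tool, never from a script. Its arguments are lists of equal length, an entry for each row: "dp": the shift along the tool's x, y, z in m, a list of three; "rotation": the turn, a rotation vector about the tool's x, y, z in degrees, a list of three; "grip": the opening, from -1 (shut) to 1 (fully open). A call has 1 to 20 rows; each row shifts and turns the commanded pose from where the row before left it, along the tool's axes as they then stand; what a row does not reach is not made up. A row lasts 1/12 s, in which the tool goes at most 41.7 mm and 7.16 degrees, less where a joint would pass 70% of its speed; a pose out of reach is approached as far as the arm can. A call with a gripper value outside its range is refused whole. The fingers move at their own pace and stop on an object; the grip force is fixed at half the most. Time passes only in rows, so rows that do not move let the fingers close. It gives the time, the measured TCP pose, the force, the opening and the grip force at its end, in the units of the state.
- r.sense(): the state, without advancing time (a new reading comes with each control period).
- r.grab_frame(name): name is "side" or "top"; returns (picture, depth): 384x512x3 uint8, red, green, blue; 384x512 float32, m along the optical axis (not along the pixel's ray), 0 where there is no reading.
- r.get_calibration(name): a dict with "mtx" (3x3 intrinsics, pixels), "R" (3x3) and "t" (3): a world point X has camera coordinates R X + t. Camera axes: x right, y down, z forward; pixel columns grow to the right and rows downward; lengths in m; the calibration is good to about 2 mm. A picture is of the moment at which its call begins. get_calibration takes no time and is no camera call.
- r.finish_job(): hands the job in; it is judged then, once.
Trained networks look in the newest picture that a camera, given by its name, has taken for a name from the list of things; names that differ only in an ending like _2 or _b are one class to them, and where a whole thing is asked for, a point or a joint stands for the part that bears it (a point fixed in the world has none). Each returns a list of dicts, best first, with "score" (0 to 1); they miss things now and then, are a little off and sometimes report something else, mostly with a low value. They report only what shows in the picture. A call takes as long as a camera call.
- r.outline_of(camera, label): "mask" (384x512 bool, what is visible of it) and "uv" ([column, row] in pixels, amid what is visible of it).
- r.tip_of(camera, label): "uv" ([column, row] in pixels: a listed point, or the origin of a listed thing).
The state is a dict: "time": time; "q": joint angles; "qvel": joint speeds; "tau": joint torques, N m; "tcp_pos": TCP position; "tcp_rot": TCP orientation; "contact_force": force on the tool from outside, world axes, zero at the start; "moment": the same for the moment, N m; "grip_width": finger opening in m; "gripper_force": force on a finger pad.
Only numpy, scipy, OpenCV 4.12 (cv2) and the standard library are available. Lean on these libraries where they do the work, as an engineer would, in place of code of your own. Each camera call takes 0.05 s, during which the arm holds its last target. There are 200 camera calls.

## Working session

There is one attempt and no reset: what is moved stays moved. The work goes in short steps, Python scripts to look and compute and a tool call to move; the robot and the scene stay as the last step left them, time stands still between calls to the robot, and variables do not carry over. Pictures are saved under pics/ and viewed, at most 10 in all, crops included, and the job is handed in when it is done.

Besides the shell and the picture viewer there is one more tool, called by a JSON object that holds its "op" and its "data". drive_tool: Moves the arm, as the interface text tells. Its arguments: {"type":"object","properties":{"dp":{"type":"array","items":{"type":"array","items":{"type":"number"}}},"rotation":{"type":"array","items":{"type":"array","items":{"type":"number"}}},"grip":{"type":"array","items":{"type":"number"}}},"required":["dp","rotation","grip"]}

```bash
mkdir -p pics
cat > h.py <<'E'
import numpy as np, cv2
from bench import r
from scipy.spatial.transform import Rotation as R
def px2w(cam,uv,depth):
    c=r.get_calibration(cam);u,v=int(round(uv[0])),int(round(uv[1]))
    p=depth[max(v-1,0):v+2,max(u-1,0):u+2];p=p[p>0];d=np.median(p) if len(p) else np.nan
    return c['R'].T@(np.linalg.inv(c['mtx'])@[uv[0],uv[1],1]*d-c['t'])
def ray_z(cam,uv,z):
    c=r.get_calibration(cam);o=-c['R'].T@c['t'];d=c['R'].T@(np.linalg.inv(c['mtx'])@[uv[0],uv[1],1])
    return o+d*(z-o[2])/d[2]
def cloud(cam,depth):
    c=r.get_calibration(cam);v,u=np.mgrid[:384,:512]
    P=np.stack([u,v,np.ones_like(u)],-1)@np.linalg.inv(c['mtx']).T*depth[...,None]
    return (P-c['t'])@c['R']
E
python3 - <<'E'
from h import *
s=r.sense();print(s['time'],s['tcp_pos'],s['tcp_rot'],s['grip_width'])
for n in ['side','top']:
    im,d=r.grab_frame(n);cv2.imwrite(f'pics/{n}0.png',im[...,::-1])
    c=r.get_calibration(n);print(n,'cam at',(-c['R'].T@c['t']).round(3))
    for l in ['hood_edge','guard_handle','jog_station','guard_way','wipe_bottle_center','oil_bottle_center','button_top','carriage']:
        o=r.tip_of(n,l)[:1]
        for q in o: print(l,round(q['score'],2),np.round(q['uv'],1),px2w(n,q['uv'],d).round(3))
E
```

```text
0.0 [ 0.28653539 -0.61053909  0.24370718] [-8.63838489e-04  9.76021313e-01  2.17673103e-01 -2.65349415e-04] 0.08800251982972777
side cam at [0.041 0.523 1.603]
hood_edge 0.72 [223.2 222.9] [0.593 0.063 0.07 ]
guard_handle 0.69 [220.4 235.7] [0.554 0.119 0.1  ]
jog_station 0.84 [222.6 235.1] [0.557 0.106 0.078]
wipe_bottle_center 0.81 [248.  244.8] [0.452 0.077 0.091]Traceback (most recent call last):
  File "<stdin>", line 7, in <module>
ValueError: it knows: button_top, desk_timer_center, guard_handle, guard_way, hood_edge, jog_station, lens_holder_center, loupe_center, mouse_center, oil_bottle_center, tape_roll_center, weight_0_center, wipe_bot
```

```bash
python3 -c "
import cv2
a=cv2.imread('pics/side0.png');b=cv2.imread('pics/top0.png')
cv2.imwrite('pics/both0.png',cv2.resize(cv2.vconcat([a,b]),(400,600)))"
```

```text
[ WARN:0@0.015] global loadsave.cpp:275 findDecoder imread_('pics/top0.png'): can't open/read file: check file path/integrity
Traceback (most recent call last):
cv2.error: OpenCV(4.12.0) /io/opencv/modules/core/src/matrix_operations.cpp:109: error: (-215:Assertion failed) src[i].dims <= 2 && src[i].cols == src[0].cols && src[i].type() == src[0].type() in function 'vconcat'
```

View pics/side0.png

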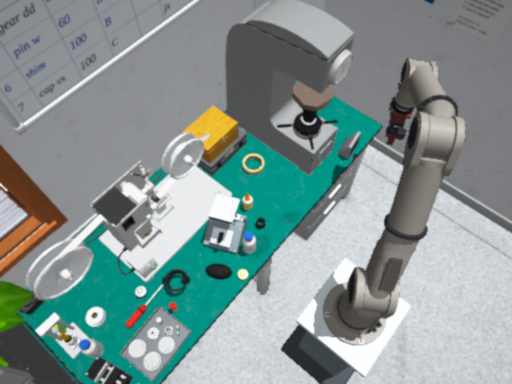

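The side view shows the station at (225,230), with the wipe bottle at (248,242) on the robot side and the oil bottle at (247,202). The loupe is at (261,222), the mouse at (218,270) and the brass weight at (242,274).

Run:
```python
from h import *
L=['hood_edge','guard_handle','jog_station','wipe_bottle_center','oil_bottle_center','button_top','mouse_center','weight_0_center','loupe_center','lens_holder_center','desk_timer_center','tape_roll_center']
for n in ['top','side']:
    im,d=r.grab_frame(n);cv2.imwrite(f'pics/{n}1.png',im[...,::-1])
    np.save(f'{n}1.npy',d)
    c=r.get_calibration(n);print(n,'cam at',(-c['R'].T@c['t']).round(3))
    for l in L[:6] if n=='side' else L:
        for q in r.tip_of(n,l)[:1]: print(l,round(q['score'],2),np.round(q['uv'],1),px2w(n,q['uv'],d).round(3))
```

```text
top cam at [ 0.342 -0.116  1.588]
hood_edge 0.74 [195.7 193.4] [0.566 0.097 0.201]
guard_handle 0.5 [195.1 202.2] [0.554 0.114 0.098]
jog_station 0.82 [213. 194.] [0.565 0.045 0.2  ]
wipe_bottle_center 0.52 [213.2 230. ] [0.463 0.049 0.13 ]
oil_bottle_center 0.44 [259.4 195.3] [ 0.583 -0.091  0.079]
mouse_center 0.95 [171.  221.5] [0.497 0.201 0.031]
weight_0_center 0.59 [186.4 249.5] [0.406 0.148 0.018]
loupe_center 0.51 [249.5 222.2] [ 0.503 -0.058 -0.001]
lens_holder_center 0.69 [129.3 197.3] [0.58  0.354 0.002]
desk_timer_center 0.78 [413.7 247.1] [ 0.424 -0.587  0.075]
tape_roll_center 0.69 [308.6 163.6] [ 0.709 -0.258  0.001]
side cam at [0.041 0.523 1.603]
hood_edge 0.88 [221.1 220.9] [0.582 0.081 0.132]
guard_handle 0.81 [221.4 239.7] [0.546 0.124 0.082]
jog_station 0.8 [224.2 235.7] [0.554 0.101 0.067]
wipe_bottle_center 0.71 [246.8 241.8] [0.46  0.074 0.101]
oil_bottle_center 0.57 [249.1 199.5] [ 0.582 -0.082  0.069]
```

View pics/top1.png

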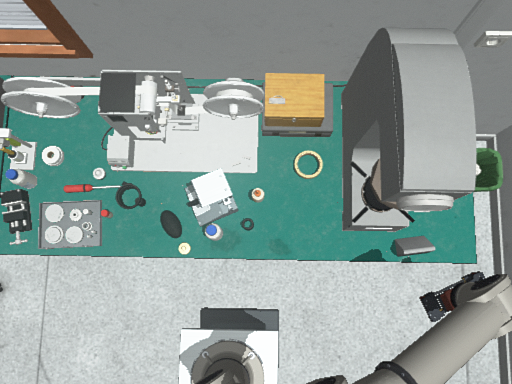

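The top view shows the station at (211,196) with the hood on it. The wipe bottle (213,231) is on the robot-side flank, in the guard's way. The oil bottle (258,194) is behind the station, the loupe is at (247,224), the mouse at (171,222) and the weight at (184,248). Next I fit the station pose from depth.

```bash
python3 - <<'E'
from h import *
d=np.load('top1.npy');P=cloud('top',d)
m=(d>0)&(P[...,2]>.19)&(P[...,2]<.21)&(abs(P[...,0]-.57)<.15)&(abs(P[...,1]-.06)<.15)
A=P[m];print('hood',len(A),A.mean(0).round(4));rc=cv2.minAreaRect(A[:,:2].astype(np.float32));print(rc,cv2.boxPoints(rc).round(3).tolist())
# deck footprints: points of station deck/guard from side and top
for n in ['top','side']:
    d=np.load(n+'1.npy');P=cloud(n,d);gx,gy=np.gradient(P,axis=(0,1))
    b=(abs(P[...,0]-.54)<.11)&(abs(P[...,1]-.08)<.11)&(P[...,2]>.015)&(P[...,2]<.12)
    N=np.cross(gy,gx);N/=np.linalg.norm(N,axis=-1,keepdims=True)+1e-12;N*=np.sign(N[...,2:3])
    k=b&(abs(N[...,2]-.866)<.04);h=N[k];print(n,k.sum(),np.median(h,0),'yaw of -x',np.degrees(np.arctan2(np.median(h[:,1]),np.median(h[:,0]))))
    w=(P[...,2]>.10)&(P[...,2]<.14)&(np.hypot(P[...,0]-.46,P[...,1]-.055)<.045)
    if w.sum(): print('wipe cap',w.sum(),P[w][:,:2].min(0),P[w][:,:2].max(0),P[w].mean(0))
    w=(P[...,2]>.03)&(P[...,2]<.12)&(np.hypot(P[...,0]-.583,P[...,1]+.09)<.045)
    if w.sum(): print('oil',w.sum(),P[w][:,:2].min(0),P[w][:,:2].max(0),P[w].mean(0))
E
python3 - <<'E'
import cv2
a=cv2.imread('pics/side1.png')[180:280,180:290]
cv2.imwrite('pics/side1c.png',cv2.resize(a,None,fx=5,fy=5,interpolation=2))
E
```

```text
hood 995 [0.5852 0.0529 0.1992]
((0.5857555270195007, 0.052978597581386566), (0.09093261510133743, 0.10102216899394989), 23.547584533691406) [[0.5239999890327454, 0.08100000023841858], [0.5640000104904175, -0.010999999940395355], [0.6480000019073486, 0.02500000037252903], [0.6069999933242798, 0.11699999868869781]]
top 76 [-0.07360272  0.25987298  0.86810052] yaw of -x 105.81348702307528
wipe cap 114 [0.44598355 0.03687417] [0.48149661 0.07157471] [0.46296901 0.0543335  0.12472679]
oil 136 [ 0.5701324  -0.10289557] [ 0.61024401 -0.06297198] [ 0.58802567 -0.08407195  0.06667323]
side 117 [ 0.0806996  -0.04753667  0.86495001] yaw of -x -30.500510570512947
wipe cap 90 [0.43947005 0.04090741] [0.48214878 0.0790663 ] [0.46127825 0.06082265 0.12159801]
oil 105 [ 0.56899861 -0.10224695] [ 0.61186335 -0.06084442] [ 0.58606639 -0.07627557  0.06310751]
```

View pics/side1c.png

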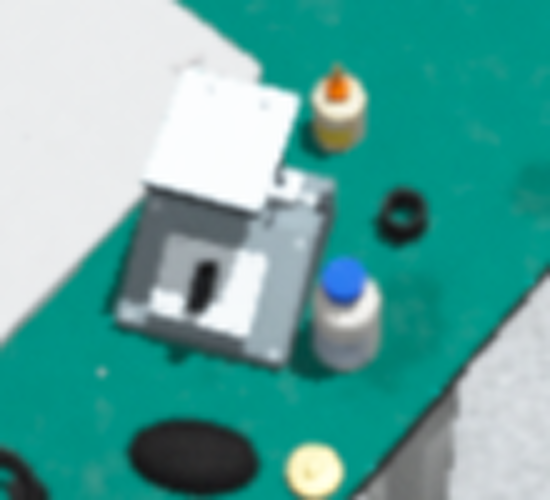

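```bash
cat >> h.py <<'E'
yaw=np.radians(-66.45);O=np.array([.5772,.0727,0])
S=R.from_euler('z',yaw).as_matrix()   # columns: station axes in world
def loc(P): return (np.asarray(P)-O)@S
def wld(p): return O+S@np.asarray(p,float)
def tool(yv,zv):
    z=np.array(zv,float);z/=np.linalg.norm(z);y=np.array(yv,float);y-=z*(y@z);y/=np.linalg.norm(y)
    return np.stack([np.cross(y,z),y,z],1)
def plan(p,M,n,P0=None,M0=None):
    s=r.sense()
    q=s['tcp_rot'];M0=R.from_quat(q,scalar_first=True).as_matrix() if M0 is None else M0
    P0=s['tcp_pos'] if P0 is None else P0
    rv=R.from_matrix(M0.T@M).as_rotvec();st=R.from_rotvec(rv/n).as_matrix()
    A=np.zeros((3,3));K=M0.copy()
    for i in range(n): A+=K;K=K@st
    dp=np.linalg.solve(A,np.asarray(p)-P0)
    print('n',n,'dp',dp.round(4).tolist(),'rot',np.degrees(rv/n).round(3).tolist(),'|dp|mm',round(1e3*np.linalg.norm(dp),1))
E
python3 - <<'E'
from h import *
for n in ['side','top']:
    d=np.load(n+'1.npy');P=cloud(n,d)
    for l in ['guard_handle','wipe_bottle_center']:
        o=r.outline_of(n,l)
        if not o: print(n,l,'none');continue
        m=o[0]['mask'];print(n,l,o[0]['score'],m.sum(),o[0]['uv'])
        im=cv2.imread(f'pics/{n}1.png')
        if l=='guard_handle':
            # black pixels within the mask
            k=m&(im.max(-1)<70)&(d>0);Q=loc(P[k]);
        else: k=m&(d>0);Q=loc(P[k])
        print(k.sum(),'min',Q.min(0).round(3),'max',Q.max(0).round(3),'med',np.median(Q,0).round(3))
        if l=='guard_handle':
            nn=Q@[-.5,0,.866];ss=Q@[.866,0,.5];print('n',np.percentile(nn,[5,50,95]).round(3),'s',np.percentile(ss,[3,50,97]).round(3),'deck n',np.array([-.07,0,.02])@[-.5,0,.866])
plan([.463,.056,.225],tool(S[:,0],[0,0,-1]),20)
E
```

```text
side guard_handle 0.63 343 [221.5, 237.0]
28 min [-0.068 -0.008  0.08 ] max [-0.039  0.004  0.108] med [-0.055 -0.001  0.093]
n [0.101 0.109 0.117] s [-0.017  0.     0.015] deck n 0.052320000000000005
side wipe_bottle_center 0.65 241 [246.8, 242.3]
239 min [-0.059 -0.135  0.   ] max [-0.009 -0.088  0.137] med [-0.046 -0.114  0.092]
top guard_handle 0.8 261 [195.5, 206.1]
8 min [-0.063 -0.008  0.077] max [-0.039 -0.005  0.096] med [-0.05  -0.007  0.091]
n [0.092 0.102 0.111] s [-0.009 -0.     0.012] deck n 0.052320000000000005
top wipe_bottle_center 0.83 266 [217.1, 228.6]
263 min [-0.056 -0.136 -0.007] max [-0.005 -0.071  0.138] med [-0.026 -0.116  0.098]
n 20 dp [0.0218, -0.0267, 0.001] rot [0.0, 0.0, 0.079] |dp|mm 34.5
```

{"op": "drive_tool", "data": {"dp": [[0.0218, -0.0267, 0.001], [0.0218, -0.0267, 0.001], [0.0218, -0.0267, 0.001], [0.0218, -0.0267, 0.001], [0.0218, -0.0267, 0.001], [0.0218, -0.0267, 0.001], [0.0218, -0.0267, 0.001], [0.0218, -0.0267, 0.001], [0.0218, -0.0267, 0.001], [0.0218, -0.0267, 0.001], [0.0218, -0.0267, 0.001], [0.0218, -0.0267, 0.001], [0.0218, -0.0267, 0.001], [0.0218, -0.0267, 0.001], [0.0218, -0.0267, 0.001], [0.0218, -0.0267, 0.001], [0.0218, -0.0267, 0.001], [0.0218, -0.0267, 0.001], [0.0218, -0.0267, 0.001], [0.0218, -0.0267, 0.001]], "rotation": [[0, 0, 0.08], [0, 0, 0.08], [0, 0, 0.08], [0, 0, 0.08], [0, 0, 0.08], [0, 0, 0.08], [0, 0, 0.08], [0, 0, 0.08], [0, 0, 0.08], [0, 0, 0.08], [0, 0, 0.08], [0, 0, 0.08], [0, 0, 0.08], [0, 0, 0.08], [0, 0, 0.08], [0, 0, 0.08], [0, 0, 0.08], [0, 0, 0.08], [0, 0, 0.08], [0, 0, 0.08]], "grip": [1, 1, 1, 1, 1, 1, 1, 1, 1, 1, 1, 1, 1, 1, 1, 1, 1, 1, 1, 1]}}

```text
time: 3.27
tcp_pos: [0.4638, 0.0569, 0.225]
tcp_rot: [0.0, 0.979, 0.204, 0.0]
contact_force: [0.4, 0.3, 0.4]
grip_width: 0.0879
gripper_force: 0.0
```

Run:
```python
from h import *
s=r.sense();print(s['time'],s['tcp_pos'],s['q'].round(2))
plan([.4617,.0572,.20],tool(S[:,0],[0,0,-1]),3)
```

```text
3.2667 [0.4637505  0.05688924 0.22496003] [ 0.14  0.19 -0.44  2.03  0.1   0.94 -1.51]
n 3 dp [-0.0006, -0.0004, 0.0083] rot [0.008, -0.014, -0.009] |dp|mm 8.3
```

{"op": "drive_tool", "data": {"dp": [[-0.001, -0.0005, 0.015], [-0.001, -0.0005, 0.02], [0, 0, 0.025], [0, 0, 0.025], [0, 0, 0.025], [0, 0, 0.022], [0, 0, 0.015], [0, 0, 0], [0, 0, 0], [0, 0, 0], [0, 0, 0], [0, 0, 0], [0, 0, 0], [0, 0, 0]], "rotation": [[0, 0, 0], [0, 0, 0], [0, 0, 0], [0, 0, 0], [0, 0, 0], [0, 0, 0], [0, 0, 0], [0, 0, 0], [0, 0, 0], [0, 0, 0], [0, 0, 0], [0, 0, 0], [0, 0, 0], [0, 0, 0]], "grip": [1, 1, 1, 1, 1, 1, 1, 1, -1, -1, -1, -1, -1, -1]}}

```text
time: 4.43
tcp_pos: [0.4617, 0.0553, 0.0783]
tcp_rot: [0.0, 0.979, 0.204, 0.001]
contact_force: [0.6, 0.4, 1.5]
grip_width: 0.0518
gripper_force: 30.0
```

Run:
```python
from h import *
s=r.sense();p=s['tcp_pos'];print(p,s['grip_width'],s['gripper_force'])
M=tool(S[:,0],[0,0,-1]);plan([.47,-.165,p[2]+.06],M,12,np.array([p[0],p[1],p[2]+.06]))
```

```text
[0.46167325 0.0553351  0.07825846] 0.051796335973983275 29.97913509607315
n 12 dp [-0.0067, 0.0171, 0.0] rot [0.002, -0.006, -0.002] |dp|mm 18.4
```

{"op": "drive_tool", "data": {"dp": [[0, 0, -0.01], [0, 0, -0.02], [0, 0, -0.02], [0, 0, -0.01], [-0.004, 0.0103, 0], [-0.0067, 0.0171, 0], [-0.0067, 0.0171, 0], [-0.0067, 0.0171, 0], [-0.0067, 0.0171, 0], [-0.0067, 0.0171, 0], [-0.0067, 0.0171, 0], [-0.0067, 0.0171, 0], [-0.0067, 0.0171, 0], [-0.0067, 0.0171, 0], [-0.0067, 0.0171, 0], [-0.0067, 0.0171, 0], [-0.0027, 0.0068, 0], [0, 0, 0], [0, 0, 0.02], [0, 0, 0.02]], "rotation": [[0, 0, 0], [0, 0, 0], [0, 0, 0], [0, 0, 0], [0, 0, 0], [0, 0, 0], [0, 0, 0], [0, 0, 0], [0, 0, 0], [0, 0, 0], [0, 0, 0], [0, 0, 0], [0, 0, 0], [0, 0, 0], [0, 0, 0], [0, 0, 0], [0, 0, 0], [0, 0, 0], [0, 0, 0], [0, 0, 0]], "grip": [-1, -1, -1, -1, -1, -1, -1, -1, -1, -1, -1, -1, -1, -1, -1, -1, -1, -1, -1, -1]}}

```text
time: 6.1
tcp_pos: [0.4706, -0.1639, 0.0983]
tcp_rot: [0.0, 0.979, 0.204, 0.001]
contact_force: [-0.7, -1.2, -2.1]
grip_width: 0.0518
gripper_force: 30.0
```

{"op": "drive_tool", "data": {"dp": [[0, 0, 0.01], [0, 0, 0.006], [0, 0, 0.003], [0, 0, 0]], "rotation": [[0, 0, 0], [0, 0, 0], [0, 0, 0], [0, 0, 0]], "grip": [-1, -1, -1, -1]}}

```text
time: 6.43
tcp_pos: [0.4696, -0.1641, 0.0788]
tcp_rot: [-0.0, 0.979, 0.204, -0.0]
contact_force: [-0.6, -0.0, -2.2]
grip_width: 0.0519
gripper_force: 30.0
```

{"op": "drive_tool", "data": {"dp": [[0, 0, 0], [0, 0, 0], [0, 0, 0], [0, 0, 0], [0, 0, -0.015], [0, 0, -0.035], [0, 0, -0.035], [0, 0, -0.035], [0, 0, -0.035], [0, 0, -0.035], [0, 0, -0.02]], "rotation": [[0, 0, 0], [0, 0, 0], [0, 0, 0], [0, 0, 0], [0, 0, 0], [0, 0, 0], [0, 0, 0], [0, 0, 0], [0, 0, 0], [0, 0, 0], [0, 0, 0]], "grip": [1, 1, 1, 1, 1, 1, 1, 1, 1, 1, 1]}}

```text
time: 7.35
tcp_pos: [0.4707, -0.165, 0.293]
tcp_rot: [0.001, 0.979, 0.204, 0.002]
contact_force: [1.4, -0.3, 0.1]
grip_width: 0.0879
gripper_force: 0.0
```

```bash
cat >> h.py <<'E'
nl=np.array([-.5,0,.866]);sl=np.array([.866,0,.5])
def dk(s,y,n): return wld(s*sl+n*nl+np.array([0,y,0]))
MG=tool(S[:,1],-(S@nl))
E
python3 - <<'E'
from h import *
s=r.sense();p=s['tcp_pos'];print(s['time'],p,s['q'].round(2))
W1=dk(.0014,0,.304);print(W1,dk(.0014,0,.104))
plan(W1,MG,18)
im,d=r.grab_frame('top');P=cloud('top',d);w=(P[...,2]>.10)&(P[...,2]<.14)&(np.hypot(P[...,0]-.47,P[...,1]+.164)<.045)
print(w.sum(),P[w].mean(0),P[w].max(0))
E
```

```text
7.35 [ 0.47065862 -0.16500668  0.29300385] [ 0.53  0.16 -0.35  1.89  0.06  1.1  -1.01]
[0.51695293 0.21092876 0.263964  ] [0.55690785 0.11925759 0.090764  ]
n 18 dp [0.0222, -0.007, -0.0044] rot [-1.288, -1.307, -4.881] |dp|mm 23.7<stdin>:6: RuntimeWarning: Mean of empty slice.
  ret = um.true_divide(
Traceback (most recent call last):
ValueError: zero-size array to reduction operation maximum which has no identity
```

{"op": "drive_tool", "data": {"dp": [[0.0222, -0.007, -0.0044], [0.0222, -0.007, -0.0044], [0.0222, -0.007, -0.0044], [0.0222, -0.007, -0.0044], [0.0222, -0.007, -0.0044], [0.0222, -0.007, -0.0044], [0.0222, -0.007, -0.0044], [0.0222, -0.007, -0.0044], [0.0222, -0.007, -0.0044], [0.0222, -0.007, -0.0044], [0.0222, -0.007, -0.0044], [0.0222, -0.007, -0.0044], [0.0222, -0.007, -0.0044], [0.0222, -0.007, -0.0044], [0.0222, -0.007, -0.0044], [0.0222, -0.007, -0.0044], [0.0222, -0.007, -0.0044], [0.0222, -0.007, -0.0044], [0, 0, 0]], "rotation": [[-1.288, -1.307, -4.881], [-1.288, -1.307, -4.881], [-1.288, -1.307, -4.881], [-1.288, -1.307, -4.881], [-1.288, -1.307, -4.881], [-1.288, -1.307, -4.881], [-1.288, -1.307, -4.881], [-1.288, -1.307, -4.881], [-1.288, -1.307, -4.881], [-1.288, -1.307, -4.881], [-1.288, -1.307, -4.881], [-1.288, -1.307, -4.881], [-1.288, -1.307, -4.881], [-1.288, -1.307, -4.881], [-1.288, -1.307, -4.881], [-1.288, -1.307, -4.881], [-1.288, -1.307, -4.881], [-1.288, -1.307, -4.881], [0, 0, 0]], "grip": [1, 1, 1, 1, 1, 1, 1, 1, 1, 1, 1, 1, 1, 1, 1, 1, 1, 1, 1]}}

```text
time: 8.98
tcp_pos: [0.5122, 0.2166, 0.258]
tcp_rot: [0.213, 0.523, 0.813, -0.142]
contact_force: [0.2, 0.1, 0.3]
grip_width: 0.0875
gripper_force: 0.0
```

Run:
```python
from h import *
s=r.sense();p=s['tcp_pos'];print(s['time'],p,s['q'].round(2),s['contact_force'])
plan(dk(.0014,0,.144),MG,8);plan(dk(.0014,0,.104),MG,4,dk(.0014,0,.144),MG)
for n in ['top','side']:
    im,d=r.grab_frame(n);cv2.imwrite(f'pics/{n}2.png',im[...,::-1]);np.save(n+'2.npy',d);P=cloud(n,d);w=(P[...,2]>.03)&(P[...,2]<.14)&(np.hypot(P[...,0]-.47,P[...,1]+.164)<.045)
    if w.sum(): print(n,w.sum(),P[w].mean(0).round(3),P[w].min(0).round(3),P[w].max(0).round(3))
    w=(abs(loc(P)[...,1])<.02)&(abs(loc(P)@sl-.001)<.03)&(loc(P)@nl>.09)&(loc(P)@nl<.125)&(im.max(-1)<70)
    if w.sum(): Q=loc(P[w]);print('handle',w.sum(),'y',Q[:,1].min(),Q[:,1].max(),'s',(Q@sl).min(),(Q@sl).max(),'n',np.sort(Q@nl).round(3)[-6:])
a=cv2.imread('pics/side2.png')[160:290,170:320]
cv2.imwrite('pics/side2c.png',cv2.resize(a,None,fx=4,fy=4,interpolation=2))
```

```text
8.9833 [0.51217558 0.2165829  0.25798258] [-0.23  0.43 -0.71  1.79  0.74  1.39 -0.79] [0.16986621 0.12658164 0.31962616]
n 8 dp [-0.0012, 0.0003, 0.0198] rot [-0.003, -0.041, 0.112] |dp|mm 19.8
n 4 dp [-0.0, -0.0, 0.01] rot [0.0, 0.0, 0.0] |dp|mm 10.0
top 222 [ 0.469 -0.161  0.106] [ 0.446 -0.185  0.033] [ 0.496 -0.137  0.137]
handle 2 y -0.007500942651808246 -0.006542323599310784 s -0.0017051173581624501 0.011141269680880993 n [0.097 0.103]
```

View pics/side2c.png

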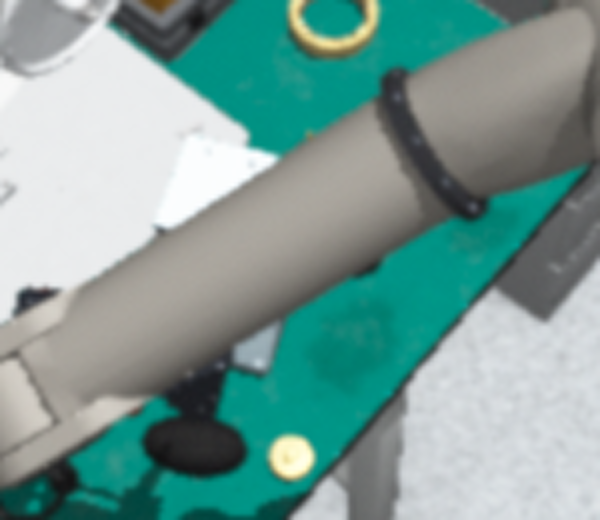

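The side crop shows the forearm hiding the station from camera view. The weight (290,455) and mouse (195,445) have not moved. The top depth shows the bottle upright at (0.469,-0.161).

{"op": "drive_tool", "data": {"dp": [[-0.0012, 0.0003, 0.0198], [-0.0012, 0.0003, 0.0198], [-0.0012, 0.0003, 0.0198], [-0.0012, 0.0003, 0.0198], [-0.0012, 0.0003, 0.0198], [-0.0012, 0.0003, 0.0198], [-0.0012, 0.0003, 0.0198], [-0.0012, 0.0003, 0.0198], [0, 0, 0]], "rotation": [[0, 0, 0.1], [0, 0, 0.1], [0, 0, 0.1], [0, 0, 0.1], [0, 0, 0.1], [0, 0, 0.1], [0, 0, 0.1], [0, 0, 0.1], [0, 0, 0]], "grip": [1, 1, 1, 1, 1, 1, 1, 1, 1]}}

```text
time: 9.83
tcp_pos: [0.5529, 0.1272, 0.1246]
tcp_rot: [0.214, 0.537, 0.803, -0.144]
contact_force: [-0.6, -1.3, -0.2]
grip_width: 0.0879
gripper_force: 0.0
```

{"op": "drive_tool", "data": {"dp": [[0, 0, 0.008], [0, 0, 0.01], [0, 0, 0.01], [0, 0, 0.008], [0, 0, 0.003], [0, 0, 0]], "rotation": [[0, 0, 0], [0, 0, 0], [0, 0, 0], [0, 0, 0], [0, 0, 0], [0, 0, 0]], "grip": [1, 1, 1, 1, 1, 1]}}

```text
time: 10.33
tcp_pos: [0.5602, 0.1141, 0.0925]
tcp_rot: [0.215, 0.535, 0.805, -0.142]
contact_force: [0.4, 1.1, 0.8]
grip_width: 0.0876
gripper_force: 0.0
```

Run:
```python
from h import *
s=r.sense();p=s['tcp_pos'];Q=loc(p);print(s['time'],'s,y,n',Q@sl,Q[1],Q@nl,s['contact_force'])
M=R.from_quat(s['tcp_rot'],scalar_first=True).as_matrix();print(np.degrees(R.from_matrix(M.T@MG).as_rotvec()))
im,d=r.grab_frame('top');cv2.imwrite('pics/top3c.png',cv2.resize(im[150:260,150:300,::-1],None,fx=5,fy=5,interpolation=2))
```

```text
10.3333 s,y,n 0.007509285328243034 0.0009357463785849999 0.10249990672535823 [0.39422964 1.0815819  0.81949161]
[-0.26812631 -0.19078716 -0.67404435]
```

View pics/top3c.png

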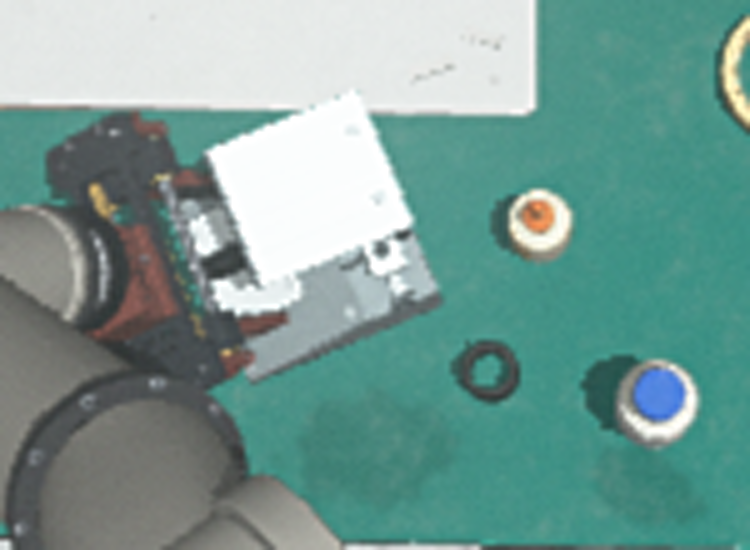

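The top crop shows both bottles upright and the handle (225,260) between the open fingers. I'll close on it now.

{"op": "drive_tool", "data": {"dp": [[0, 0, 0], [0, 0, 0], [0, 0, 0], [0, 0, 0], [0, 0, 0], [0, 0, 0], [0, 0, 0], [0, 0, 0], [0, 0, 0], [0, 0, 0]], "rotation": [[0, 0, 0], [0, 0, 0], [0, 0, 0], [0, 0, 0], [0, 0, 0], [0, 0, 0], [0, 0, 0], [0, 0, 0], [0, 0, 0], [0, 0, 0]], "grip": [-1, -1, -1, -1, -1, -1, -1, -1, -1, -1]}}

```text
time: 11.22
tcp_pos: [0.5604, 0.1147, 0.0932]
tcp_rot: [0.215, 0.535, 0.805, -0.141]
contact_force: [0.6, -0.3, -0.5]
grip_width: 0.0247
gripper_force: 0.0
```

{"op": "drive_tool", "data": {"dp": [[0, 0, -0.003], [0, 0, -0.004], [0, 0, -0.004], [0, 0, -0.003], [0, 0, 0], [0, 0, 0]], "rotation": [[0, 0, 0], [0, 0, 0], [0, 0, 0], [0, 0, 0], [0, 0, 0], [0, 0, 0]], "grip": [-1, -1, -1, -1, -1, -1]}}

```text
time: 11.72
tcp_pos: [0.5573, 0.1209, 0.1054]
tcp_rot: [0.215, 0.535, 0.805, -0.141]
contact_force: [-1.4, -1.5, -1.5]
grip_width: 0.0138
gripper_force: 29.9
```

Run:
```python
from h import *
s=r.sense();p=s['tcp_pos'];Q=loc(p);print(s['time'],'s,y,n',Q@sl,Q[1],Q@nl,s['contact_force'],s['grip_width'])
M=R.from_quat(s['tcp_rot'],scalar_first=True).as_matrix();print('tool -Sy',M.T@-S[:,1], 'force tool',M.T@s['contact_force'])
```

```text
11.7167 s,y,n 0.0075547235764517814 0.0010081720955034536 0.11734385280293795 [-1.44604689 -1.45267684 -1.53129519] 0.013765838076283305
tool -Sy [-0.01164784 -0.99992447  0.00392197] force tool [ 0.08495419 -1.90044692  1.7109269 ]
```

{"op": "drive_tool", "data": {"dp": [[0, 0, -0.002], [0, 0, -0.002], [0, 0, 0], [-0.0001, -0.004, 0], [-0.0001, -0.008, 0], [-0.0001, -0.008, 0], [-0.0001, -0.008, 0], [-0.0001, -0.008, 0], [-0.0001, -0.008, 0], [-0.0001, -0.008, 0], [-0.0001, -0.008, 0], [-0.0001, -0.008, 0], [-0.0001, -0.008, 0], [-0.0001, -0.008, 0], [-0.0001, -0.006, 0], [-0.0001, -0.004, 0], [0, 0, 0], [0, 0, 0]], "rotation": [[0, 0, 0], [0, 0, 0], [0, 0, 0], [0, 0, 0], [0, 0, 0], [0, 0, 0], [0, 0, 0], [0, 0, 0], [0, 0, 0], [0, 0, 0], [0, 0, 0], [0, 0, 0], [0, 0, 0], [0, 0, 0], [0, 0, 0], [0, 0, 0], [0, 0, 0], [0, 0, 0]], "grip": [-1, -1, -1, -1, -1, -1, -1, -1, -1, -1, -1, -1, -1, -1, -1, -1, -1, -1]}}

```text
time: 13.22
tcp_pos: [0.4704, 0.0851, 0.1092]
tcp_rot: [0.215, 0.535, 0.805, -0.141]
contact_force: [0.5, -2.3, -1.0]
grip_width: 0.0138
gripper_force: 29.9
```

```bash
cat > st.py <<'E'
from h import *
s=r.sense();p=s['tcp_pos'];Q=loc(p);M=R.from_quat(s['tcp_rot'],scalar_first=True).as_matrix()
print(round(s['time'],2),'s,y,n',(Q@sl).round(4),Q[1].round(4),(Q@nl).round(4),'F',(M.T@s['contact_force']).round(1),'w',s['grip_width'],s['gripper_force'],'err',np.degrees(R.from_matrix(M.T@MG).as_rotvec()).round(2),s['q'].round(2))
E
python3 st.py
```

```text
13.22 s,y,n 0.0078 -0.0929 0.1216 F [-1.5 -0.4  2. ] w 0.01379361007512715 29.940372705459595 err [-0.23 -0.19 -0.68] [-0.12  0.49 -0.63  2.14  0.94  1.04 -1.  ]
```

{"op": "drive_tool", "data": {"dp": [[0, -0.001, 0.003], [0, 0, 0.003], [0, 0, 0.002], [0, 0, 0.002], [0, 0, 0.001], [0, 0, 0]], "rotation": [[0, 0, 0], [0, 0, 0], [0, 0, 0], [0, 0, 0], [0, 0, 0], [0, 0, 0]], "grip": [-1, -1, -1, -1, -1, -1]}}

```text
time: 13.72
tcp_pos: [0.472, 0.0796, 0.0994]
tcp_rot: [0.215, 0.535, 0.805, -0.141]
contact_force: [2.0, -3.2, -0.2]
grip_width: 0.0137
gripper_force: 29.9
```

```bash
python3 st.py
```

```text
13.72 s,y,n 0.0078 -0.0937 0.1102 F [-3.1  0.6  2. ] w 0.013733237010393381 29.940701723098755 err [-0.23 -0.19 -0.69] [-0.12  0.5  -0.62  2.15  0.96  1.03 -1.01]
```

{"op": "drive_tool", "data": {"dp": [[0, 0, 0.001], [0, 0, 0.001], [0, 0, 0.001], [0, 0, 0]], "rotation": [[0, 0, 0], [0, 0, 0], [0, 0, 0], [0, 0, 0]], "grip": [-1, -1, -1, -1]}}

```text
time: 14.05
tcp_pos: [0.4728, 0.0787, 0.0973]
tcp_rot: [0.215, 0.535, 0.805, -0.141]
contact_force: [0.7, -2.1, 2.3]
grip_width: 0.014
gripper_force: 29.9
```

```bash
python3 st.py
```

```text
14.05 s,y,n 0.0078 -0.0933 0.1079 F [-3.  -0.2 -0.9] w 0.013978857839014883 29.94261145591736 err [-0.16 -0.18 -0.69] [-0.12  0.51 -0.62  2.15  0.97  1.02 -1.02]
```

{"op": "drive_tool", "data": {"dp": [[0, 0, 0], [0, 0, 0], [0, 0, 0], [0, 0, 0], [0, 0, 0], [0, 0, -0.005], [0, 0, -0.01], [0, 0, -0.015], [0, 0, -0.015], [0, 0, -0.01], [0, 0, 0], [0, 0, 0]], "rotation": [[0, 0, 0], [0, 0, 0], [0, 0, 0], [0, 0, 0], [0, 0, 0], [0, 0, 0], [0, 0, 0], [0, 0, 0], [0, 0, 0], [0, 0, 0], [0, 0, 0], [0, 0, 0]], "grip": [0, 0, 0, 0, 0, 0, 0, 0, 0, -1, -1, -1]}}

```text
time: 15.05
tcp_pos: [0.462, 0.1042, 0.1453]
tcp_rot: [0.215, 0.535, 0.805, -0.14]
contact_force: [0.1, -0.2, -0.1]
grip_width: 0.0273
gripper_force: 0.0
```

```bash
python3 st.py
python3 - <<'E'
from h import *
plan(dk(.0014,.0005,.155),MG,8)
plan(dk(.0014,.0005,.100),MG,5,dk(.0014,.0005,.155),MG)
for n in ['top','side']:
    im,d=r.grab_frame(n)
    for l in ['button_top','guard_handle']:
        for q in r.tip_of(n,l)[:1]:
            p=px2w(n,q['uv'],d);Q=loc(p);print(n,l,round(q['score'],2),np.round(q['uv'],1),(Q@sl).round(4),Q[1].round(4),(Q@nl).round(4))
E
```

```text
15.05 s,y,n 0.0078 -0.0931 0.1633 F [-0.2 -0.   0.3] w 0.027348721102750165 0.0 err [-0.1  -0.21 -0.7 ] [-0.13  0.43 -0.67  2.12  0.86  1.1  -0.95]
n 8 dp [0.0009, 0.0117, 0.001] rot [-0.013, -0.026, -0.087] |dp|mm 11.8
n 5 dp [-0.0, -0.0, 0.011] rot [0.0, 0.0, 0.0] |dp|mm 11.0
top guard_handle 0.96 [205.3 228.1] 0.0089 -0.0952 0.1094
```

{"op": "drive_tool", "data": {"dp": [[0.0009, 0.0117, 0.001], [0.0009, 0.0117, 0.001], [0.0009, 0.0117, 0.001], [0.0009, 0.0117, 0.001], [0.0009, 0.0117, 0.001], [0.0009, 0.0117, 0.001], [0.0009, 0.0117, 0.001], [0.0009, 0.0117, 0.001], [0, 0, 0.011], [0, 0, 0.011], [0, 0, 0.011], [0, 0, 0.011], [0, 0, 0.008], [0, 0, 0]], "rotation": [[0, 0, -0.09], [0, 0, -0.09], [0, 0, -0.09], [0, 0, -0.09], [0, 0, -0.09], [0, 0, -0.09], [0, 0, -0.09], [0, 0, -0.09], [0, 0, 0], [0, 0, 0], [0, 0, 0], [0, 0, 0], [0, 0, 0], [0, 0, 0]], "grip": [-1, -1, -1, -1, -1, -1, -1, -1, -1, -1, -1, -1, -1, -1]}}

```text
time: 16.52
tcp_pos: [0.5563, 0.1165, 0.0872]
tcp_rot: [0.213, 0.53, 0.808, -0.144]
contact_force: [-1.0, -0.6, 0.6]
grip_width: 0.0004
gripper_force: 0.0
```

```bash
python3 st.py
python3 - <<'E'
from h import *
im,d=r.grab_frame('top');cv2.imwrite('pics/top4c.png',cv2.resize(im[160:260,150:270,::-1],None,fx=6,fy=6,interpolation=2))
E
```

```text
16.52 s,y,n 0.0016 -0.0017 0.0998 F [-0.4 -1.2 -0.5] w 0.00036058763199367137 0.0 err [-0.41 -0.15  0.06] [-0.15  0.63 -0.58  1.94  0.98  1.1  -0.92]
```

View pics/top4c.png

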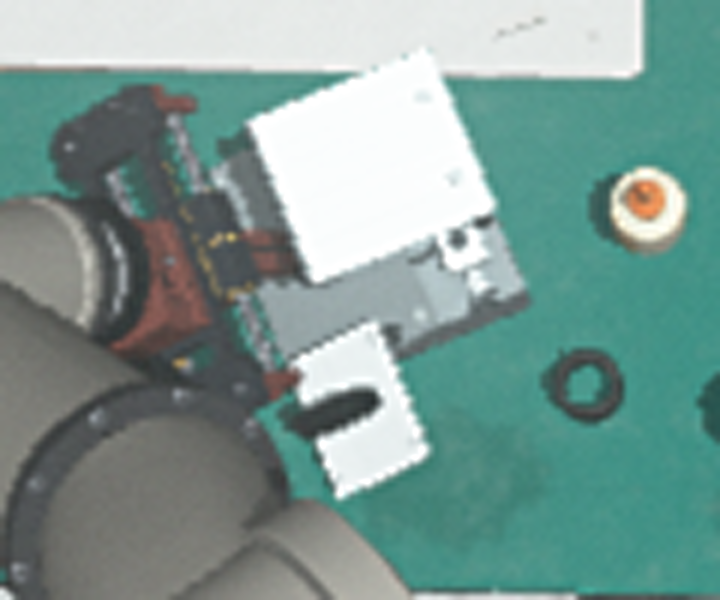

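The top crop shows the guard fully open, with the handle at (345,410) and the plate clear of the station. The closed fingers (270,250) are over the button, so I'll press down.

{"op": "drive_tool", "data": {"dp": [[0, 0.001, 0.004], [0, 0.001, 0.004], [0, 0, 0]], "rotation": [[0, 0, 0], [0, 0, 0], [0, 0, 0]], "grip": [-1, -1, -1]}}

```text
time: 16.82
tcp_pos: [0.5607, 0.1157, 0.082]
tcp_rot: [0.214, 0.53, 0.808, -0.142]
contact_force: [-0.2, -0.0, -0.5]
grip_width: 0.0006
gripper_force: 0.0
```

```bash
python3 st.py
```

```text
16.82 s,y,n 0.0011 0.0021 0.094 F [ 0.3 -0.2  0.4] w 0.0006008013940980194 0.0 err [-0.2  -0.2   0.02] [-0.15  0.64 -0.58  1.94  0.99  1.09 -0.93]
```

{"op": "drive_tool", "data": {"dp": [[0, 0, 0.003], [0, 0, 0.003]], "rotation": [[0, 0, 0], [0, 0, 0]], "grip": [-1, -1]}}

```text
time: 16.98
tcp_pos: [0.5619, 0.1136, 0.0772]
tcp_rot: [0.214, 0.53, 0.808, -0.142]
contact_force: [-0.2, 2.2, 3.7]
grip_width: 0.0009
gripper_force: 2.0
```

```bash
python3 st.py
```

```text
16.98 s,y,n 0.0008 0.0023 0.0886 F [-0.   0.7 -4.3] w 0.0008805417812539388 1.9549469512594442 err [-0.14 -0.22  0.04] [-0.14  0.65 -0.57  1.94  1.    1.08 -0.93]
```

{"op": "drive_tool", "data": {"dp": [[0, 0, 0.003], [0, 0, 0.002]], "rotation": [[0, 0, 0], [0, 0, 0]], "grip": [-1, -1]}}

```text
time: 17.15
tcp_pos: [0.563, 0.1114, 0.0729]
tcp_rot: [0.214, 0.529, 0.808, -0.142]
contact_force: [-1.8, 1.5, 5.8]
grip_width: 0.0008
gripper_force: 2.7
```

```bash
python3 st.py
```

```text
17.15 s,y,n 0.0008 0.0024 0.0837 F [-1.  -1.1 -6. ] w 0.0007788538387569926 2.664849711210593 err [-0.13 -0.21  0.04] [-0.14  0.65 -0.57  1.94  1.01  1.08 -0.94]
```

{"op": "drive_tool", "data": {"dp": [[0, 0, 0.002], [0, 0, 0]], "rotation": [[0, 0, 0], [0, 0, 0]], "grip": [-1, -1]}}

```text
time: 17.32
tcp_pos: [0.5631, 0.1111, 0.0723]
tcp_rot: [0.215, 0.529, 0.808, -0.142]
contact_force: [-4.5, 2.3, 12.4]
grip_width: 0.0001
gripper_force: 6.9
```

```bash
python3 st.py
```

```text
17.32 s,y,n 0.0008 0.0024 0.083 F [ -2.7  -3.2 -12.7] w 0.00012379331386299936 6.917057892687808 err [-0.12 -0.16  0.04] [-0.14  0.65 -0.57  1.94  1.01  1.08 -0.94]
```

{"op": "drive_tool", "data": {"dp": [[0, 0, 0], [0, 0, 0], [0, 0, 0], [0, 0, 0], [0, 0, 0], [0, 0, 0], [0, 0, 0], [0, 0, 0], [0, 0, 0], [0, 0, 0], [0, 0, 0], [0, 0, 0], [0, 0, 0], [0, 0, 0], [0, 0, 0], [0, 0, 0], [0, 0, 0], [0, 0, 0], [0, 0, 0], [0, 0, 0]], "rotation": [[0, 0, 0], [0, 0, 0], [0, 0, 0], [0, 0, 0], [0, 0, 0], [0, 0, 0], [0, 0, 0], [0, 0, 0], [0, 0, 0], [0, 0, 0], [0, 0, 0], [0, 0, 0], [0, 0, 0], [0, 0, 0], [0, 0, 0], [0, 0, 0], [0, 0, 0], [0, 0, 0], [0, 0, 0], [0, 0, 0]], "grip": [-1, -1, -1, -1, -1, -1, -1, -1, -1, -1, -1, -1, -1, -1, -1, -1, -1, -1, -1, -1]}}

```text
time: 18.98
tcp_pos: [0.5631, 0.1111, 0.0723]
tcp_rot: [0.215, 0.529, 0.808, -0.142]
contact_force: [-5.5, 3.0, 14.2]
grip_width: 0.0001
gripper_force: 6.9
```

{"op": "drive_tool", "data": {"dp": [[0, 0, 0], [0, 0, 0], [0, 0, 0], [0, 0, 0], [0, 0, 0], [0, 0, 0], [0, 0, 0], [0, 0, 0], [0, 0, 0], [0, 0, 0], [0, 0, 0], [0, 0, 0], [0, 0, 0], [0, 0, 0], [0, 0, 0], [0, 0, 0], [0, 0, 0], [0, 0, 0], [0, 0, 0], [0, 0, 0]], "rotation": [[0, 0, 0], [0, 0, 0], [0, 0, 0], [0, 0, 0], [0, 0, 0], [0, 0, 0], [0, 0, 0], [0, 0, 0], [0, 0, 0], [0, 0, 0], [0, 0, 0], [0, 0, 0], [0, 0, 0], [0, 0, 0], [0, 0, 0], [0, 0, 0], [0, 0, 0], [0, 0, 0], [0, 0, 0], [0, 0, 0]], "grip": [-1, -1, -1, -1, -1, -1, -1, -1, -1, -1, -1, -1, -1, -1, -1, -1, -1, -1, -1, -1]}}

```text
time: 20.65
tcp_pos: [0.5631, 0.1111, 0.0723]
tcp_rot: [0.215, 0.529, 0.808, -0.142]
contact_force: [-5.7, 2.7, 13.6]
grip_width: 0.0003
gripper_force: 6.9
```

{"op": "drive_tool", "data": {"dp": [[0, 0, 0], [0, 0, 0], [0, 0, -0.01], [0, 0, -0.02], [0, 0, -0.02], [0, 0, -0.02], [0, 0, -0.01], [0, 0, 0]], "rotation": [[0, 0, 0], [0, 0, 0], [0, 0, 0], [0, 0, 0], [0, 0, 0], [0, 0, 0], [0, 0, 0], [0, 0, 0]], "grip": [-1, -1, -1, -1, -1, -1, -1, -1]}}

```text
time: 21.32
tcp_pos: [0.5479, 0.1485, 0.1421]
tcp_rot: [0.215, 0.529, 0.809, -0.141]
contact_force: [-0.1, 0.2, -0.1]
grip_width: 0.0004
gripper_force: 0.0
```

```bash
python3 st.py
python3 - <<'E'
from h import *
P0=dk(.006,-.0932,.163)
plan(P0,MG,8)
plan(dk(.006,-.0932,.1085),MG,5,P0,MG)
E
```

```text
21.32 s,y,n 0.0007 0.0034 0.1636 F [0.2 0.  0. ] w 0.0004012869340312747 0.0 err [ 0.02 -0.26  0.03] [-0.17  0.56 -0.63  1.9   0.89  1.18 -0.87]
n 8 dp [-0.0007, -0.0121, 0.0001] rot [0.002, -0.032, 0.004] |dp|mm 12.1
n 5 dp [-0.0, 0.0, 0.0109] rot [0.0, 0.0, 0.0] |dp|mm 10.9
```

{"op": "drive_tool", "data": {"dp": [[-0.0007, -0.0121, 0], [-0.0007, -0.0121, 0], [-0.0007, -0.0121, 0], [-0.0007, -0.0121, 0], [-0.0007, -0.0121, 0], [-0.0007, -0.0121, 0], [-0.0007, -0.0121, 0], [-0.0007, -0.0121, 0], [0, 0, 0], [0, 0, 0.008], [0, 0, 0.012], [0, 0, 0.012], [0, 0, 0.012], [0, 0, 0.008], [0, 0, 0.0025], [0, 0, 0]], "rotation": [[0, 0, 0], [0, 0, 0], [0, 0, 0], [0, 0, 0], [0, 0, 0], [0, 0, 0], [0, 0, 0], [0, 0, 0], [0, 0, 0], [0, 0, 0], [0, 0, 0], [0, 0, 0], [0, 0, 0], [0, 0, 0], [0, 0, 0], [0, 0, 0]], "grip": [0.3, 0.3, 0.3, 0.3, 0.3, 0.3, 0.3, 0.3, 0.3, 0.3, 0.3, 0.3, 0.3, 0.3, 0.3, 0.3]}}

```text
time: 22.65
tcp_pos: [0.4709, 0.0779, 0.0951]
tcp_rot: [0.213, 0.53, 0.808, -0.143]
contact_force: [0.2, 0.2, 1.0]
grip_width: 0.0571
gripper_force: 0.0
```

{"op": "drive_tool", "data": {"dp": [[0, 0, 0], [0, 0, 0], [0, 0, 0], [0, 0, 0], [0, 0, 0], [0, 0, 0], [0, 0, 0], [0, 0, 0], [0, 0, 0]], "rotation": [[0, 0, 0], [0, 0, 0], [0, 0, 0], [0, 0, 0], [0, 0, 0], [0, 0, 0], [0, 0, 0], [0, 0, 0], [0, 0, 0]], "grip": [-1, -1, -1, -1, -1, -1, -1, -1, -1]}}

```text
time: 23.4
tcp_pos: [0.4714, 0.0788, 0.0963]
tcp_rot: [0.214, 0.53, 0.808, -0.142]
contact_force: [0.8, 0.3, 0.9]
grip_width: 0.0136
gripper_force: 30.0
```

```bash
python3 st.py
```

```text
23.4 s,y,n 0.0067 -0.0946 0.1073 F [-0.5  0.8 -0.7] w 0.013577371087012796 29.987381100654602 err [-0.17 -0.2   0.04] [-0.12  0.51 -0.62  2.16  0.97  1.02 -1.01]
```

{"op": "drive_tool", "data": {"dp": [[0, 0, -0.003], [0, 0, -0.004], [0, 0, -0.004], [0, 0, -0.002], [0, 0, 0], [0, 0.004, 0], [0, 0.008, 0], [0, 0.008, 0], [0, 0.008, 0], [0, 0.008, 0], [0, 0.008, 0], [0, 0.008, 0], [0, 0.008, 0], [0, 0.008, 0], [0, 0.008, 0], [0, 0.008, 0], [0, 0.008, 0], [0, 0.004, 0], [0, 0, 0], [0, 0, 0]], "rotation": [[0, 0, 0], [0, 0, 0], [0, 0, 0], [0, 0, 0], [0, 0, 0], [0, 0, 0], [0, 0, 0], [0, 0, 0], [0, 0, 0], [0, 0, 0], [0, 0, 0], [0, 0, 0], [0, 0, 0], [0, 0, 0], [0, 0, 0], [0, 0, 0], [0, 0, 0], [0, 0, 0], [0, 0, 0], [0, 0, 0]], "grip": [-1, -1, -1, -1, -1, -1, -1, -1, -1, -1, -1, -1, -1, -1, -1, -1, -1, -1, -1, -1]}}

```text
time: 25.07
tcp_pos: [0.5565, 0.1228, 0.1068]
tcp_rot: [0.214, 0.53, 0.808, -0.143]
contact_force: [-0.9, -0.2, -2.0]
grip_width: 0.0139
gripper_force: 30.0
```

```bash
python3 st.py
```

```text
25.07 s,y,n 0.0064 0.001 0.1196 F [ 1.2 -0.9  1.7] w 0.013885712912973677 29.98660057783127 err [-0.23 -0.22  0.06] [-0.14  0.6  -0.6   1.93  0.95  1.12 -0.9 ]
```

{"op": "drive_tool", "data": {"dp": [[0, 0.0015, 0], [0, 0.001, 0], [0, 0, 0]], "rotation": [[0, 0, 0], [0, 0, 0], [0, 0, 0]], "grip": [-1, -1, -1]}}

```text
time: 25.32
tcp_pos: [0.557, 0.1228, 0.1063]
tcp_rot: [0.213, 0.53, 0.808, -0.144]
contact_force: [-6.2, -1.0, -2.6]
grip_width: 0.0134
gripper_force: 30.0
```

```bash
python3 st.py
```

```text
25.32 s,y,n 0.0064 0.0014 0.119 F [ 2.6 -6.1  1.5] w 0.013442745886879843 29.99196857213974 err [-0.45 -0.18  0.1 ] [-0.14  0.61 -0.6   1.93  0.95  1.12 -0.89]
```

{"op": "drive_tool", "data": {"dp": [[0, -0.001, 0.003], [0, -0.0005, 0.004], [0, 0, 0.003], [0, 0, 0.002], [0, 0, 0]], "rotation": [[0, 0, 0], [0, 0, 0], [0, 0, 0], [0, 0, 0], [0, 0, 0]], "grip": [-1, -1, -1, -1, -1]}}

```text
time: 25.73
tcp_pos: [0.559, 0.1174, 0.0964]
tcp_rot: [0.214, 0.53, 0.808, -0.143]
contact_force: [-5.9, -0.9, -1.7]
grip_width: 0.0139
gripper_force: 30.0
```

```bash
python3 st.py
```

```text
25.73 s,y,n 0.0064 0.0012 0.1076 F [ 2.2 -5.7  0.7] w 0.013890076902012275 29.991295337677002 err [-0.3  -0.19  0.07] [-0.14  0.62 -0.59  1.94  0.97  1.11 -0.9 ]
```

Guard down at n=.1076, the same height as when I gripped it at rest. I'll release it and retreat.

{"op": "drive_tool", "data": {"dp": [[0, 0, 0], [0, 0, 0], [0, 0, 0], [0, 0, 0], [0, 0, 0], [0, 0, 0], [0, 0, -0.005], [0, 0, -0.01], [0, 0, -0.02], [0, 0, -0.03], [0, 0, -0.035], [0, 0, -0.035], [0, 0, -0.03], [0, 0, 0]], "rotation": [[0, 0, 0], [0, 0, 0], [0, 0, 0], [0, 0, 0], [0, 0, 0], [0, 0, 0], [0, 0, 0], [0, 0, 0], [0, 0, 0], [0, 0, 0], [0, 0, 0], [0, 0, 0], [0, 0, 0], [0, 0, 0]], "grip": [0.3, 0.3, 0.3, 0.3, 0.3, 0.3, 0.3, 0.3, 0.3, 0.3, 0.3, 0.3, 0.3, 0.3]}}

```text
time: 26.9
tcp_pos: [0.5278, 0.1994, 0.2461]
tcp_rot: [0.215, 0.529, 0.81, -0.137]
contact_force: [0.6, 0.1, -0.3]
grip_width: 0.057
gripper_force: 0.0
```

```bash
python3 st.py
python3 - <<'E'
from h import *
for n in ['top']:
    im,d=r.grab_frame(n);cv2.imwrite('pics/top5c.png',cv2.resize(im[150:260,150:290,::-1],None,fx=5,fy=5,interpolation=2))
    P=cloud(n,d);Q=loc(P);w=(abs(Q[...,1])<.03)&(abs(Q@sl)<.04)&(Q@nl>.085)&(Q@nl<.125)
    A=Q[w];print(w.sum(),A[:,1].min(),A[:,1].max(),(A@nl).max())
    for l in ['guard_handle','wipe_bottle_center','oil_bottle_center']:
        for q in r.tip_of(n,l)[:1]: p=px2w(n,q['uv'],d);K=loc(p);print(l,round(q['score'],2),p.round(3),(K@sl).round(4),K[1].round(4),(K@nl).round(4))
E
```

```text
26.9 s,y,n 0.0054 0.0053 0.281 F [0.  0.5 0.3] w 0.057042143637751175 0.0 err [ 0.44 -0.42  0.05] [-0.2   0.44 -0.7   1.8   0.76  1.35 -0.78]
58 -0.007764820505977669 0.00678998180789709 0.11542803706214247
guard_handle 0.75 [0.561 0.113 0.102] 0.0134 0.0018 0.1103
wipe_bottle_center 0.63 [ 0.475 -0.168  0.133] 0.2217 -0.1899 0.0255
oil_bottle_center 0.54 [ 0.585 -0.078  0.073] 0.1587 -0.0526 -0.0078
```

View pics/top5c.png

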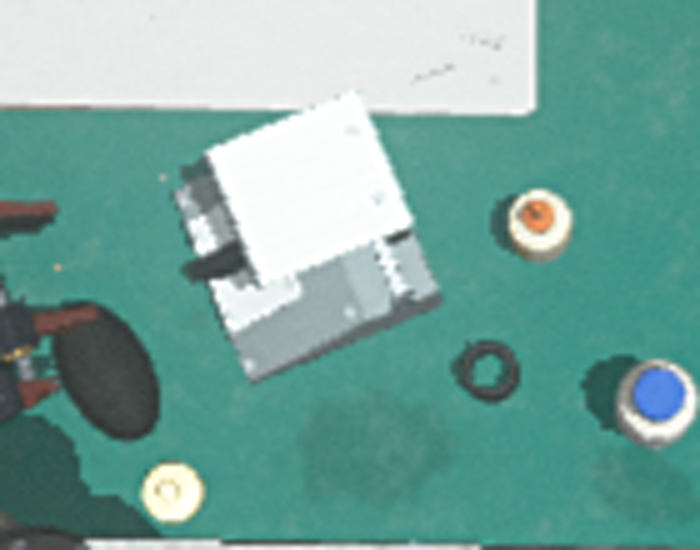

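The top crop shows the guard shut, with the handle at (215,262) spanning y ±7 mm. Both bottles are upright, the carriage has moved under the hood, and the gripper is clear. I'll hand in the job.

```bash
python3 -c "
from bench import r
print(r.finish_job())"
```

```text
the job is handed in; nothing more can be done
None
```

I handed the job in after about 27 s of the 72 s allowed; the hand-in returned no verdict. The wipe bottle stands upright about 22 cm clear, the button was held about 4 s in one press, and the guard is shut and down. The carriage's stop at about 48 mm is inferred from the hold time, since the hood hid it.

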